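Third hand at the dry-block heater

TASK

Set the square aluminium tube block upright into the matching square well of the dry-block heater, then press it down onto the sprung copper plate with a steady push and keep holding it there, with the well's rim inside the orange band on the block (about 13 N on the plate; never press it hard, 25 N is too much), so that a colleague can tighten the retaining screws. Finish while still holding the block down: do not let go. Leave the black round block standing where it is.

Things in the scene. Friction and masses are not known exactly. Their poses are not given: they have to be found in the camera images.
- block: Square tube block of bare aluminium, 58 x 58 mm, 60 mm tall, 0.3 to 0.5 kg, loose on the bench at any yaw; 4 x 4 dark round holes on its top (nothing goes into them). Origin: centre of its underside; z up, x and y along its sides (a quarter turn makes no difference). An orange band runs round it from 18.5 to 23 mm above the underside. Grip it across two facing sides near the top.
- heater: White dry-block heater fixed on the bench, 200 (x) x 240 mm (y), flat top 85 mm above the bench, square well in the middle of the top, its sides parallel to the heater's. Origin: on the bench right below the well's centre; axes along its sides. Two brass retaining screws (16 mm wide, 10 mm tall) stand on the top at (-50, -50) and (50, 50) mm from the well's centre; only the colleague turns them.
- well (a point): Centre of the mouth of the square well, level with the heater's top (its rim), axes as the heater's. The well is 61 x 61 mm with straight walls and a 3 mm chamfer at the mouth, so the block enters with 1.5 mm to spare on each side.
- seat: Sprung copper plate, 54 x 54 mm, the floor of the well. Origin: centre of its top face, 12 mm below the rim when unloaded. It sinks straight down on a linear spring, 1.5 N per mm, no preload, 16 mm of travel. The block's weight alone sinks it 2 to 3 mm; 13 N sinks it 8.7 mm: the block's underside is then 20.7 mm below the rim and the rim is in the middle of the orange band.
- round_block: Black round tube block, 56 mm in diameter and 50 mm tall, loose on the bench; origin at the centre of its underside. Not for this well: leave it standing.
Mind the look-alikes: they are no part of the job. What is shaped like the block but brown or green is not meant.

How it is judged:
On the way:
1. the block stands upright in the well, on the sprung plate (horizontal distance between block and well below 0.004 m and angle between block's own z axis and vertical below 0.06 rad and z of block in the frame of well below -0.01 m and contact force between block and seat above 0.5 N), for 0.2 s.
At the end, for the whole second after the job is handed in: The block is upright in the well (within 4 mm of its centre, tilt under 0.06 rad, underside at least 16 mm below the rim) and still (under 10 mm/s), and the robot, still touching it, keeps it pressed on the sprung plate with 9 to 17 N (weight included) (horizontal distance between block and well below 0.004 m and angle between block's own z axis and vertical below 0.06 rad and z of block in the frame of well below -0.016 m and contact force between block and seat between 9 and 17 N and linear speed of block below 0.01 m/s and contact force between any of the fingers, the arm and block above 1 N); the arm keeps its last pose, push and grip.
It fails at once if the block is pressed or dropped hard onto the sprung plate (over 25 N) (contact force between block and seat above 25 N).
It fails at once if the round block is pushed over 30 mm or tipped (distance of round_block from where it was at the start of the episode above 0.03 m or angle between round_block's own z axis and vertical above 0.5 rad).
It also fails if it takes over 48 s, if anything falls off the work surface, if the arm or the gripper's body presses on something with over 40 N, if the wrist force passes 120 N, or if a joint passes its speed limit or range.

ROBOT

A 6-joint arm with a two-finger parallel gripper is mounted at the origin on the work surface. World frame = base frame: x ahead of the robot, y to its left, z up, the work surface at z = 0. Lengths are in m, angles in rad, forces in N, time in s.
With the tool pointing down it reaches from about 0.4 to 0.925 m from the base axis. Payload 12.5 kg.
Tool frame: the origin (TCP) lies midway between the tips of the shut fingers; the grasp point (between the pads) lies 19 mm behind it; z points along the fingers, y is the line along which they close (so a half turn about z gives the same grasp; the last joint's range is limited). The gripper opens to 95 mm and grips with 3 to 60 N. Pads are 20 mm wide; open, the fingers measure 119 mm over their backs; the gripper's body (75 mm by 180 mm) begins 59 mm behind the grasp point.
Start: joints at [1.083, 0.491, 1.559, -0, 1.092, -0.106], TCP at [0.233, 0.58, 0.215] pointing down, gripper open.
Joint ranges: [-3.1, 3.1], [-0.84, 2.19], [0.05, 2.79], [-1.13, 4.28], [0.06, 2.93], [-2.69, 2.69]. Speed limits (rad/s): [2.22, 2.22, 2.79, 3.14, 3.14, 3.14].

INTERFACE

Orientations are given as a unit quaternion [x, y, z, w].
In Python, from cell import robot gives the robot as it stands.
- The arm moves only by the tool jog_arm, never from a script. Its argument "targets" is a list of rows, each a list of 3 entries, a list of its own where there are three numbers: the turn, a rotation vector about the world's x, y, z in rad, then the shift along the world's x, y, z in mm, then the closure, from -1 (fully open) to 1 (shut). In form: [[[ax, ay, az], [x, y, z], jaw], ...]. A call has exactly 10 rows; each row shifts and turns the commanded pose from where the row before left it; what a row does not reach is not made up. A row lasts 1/12 s, in which the tool goes at most 41.7 mm and 7.16 degrees, less where a joint would pass 70% of its speed; a pose out of reach is approached as far as the arm can. A call is refused whole if a number of a shift passes 41.7 or a number of a turn 0.125, either way. A call with a gripper value outside its range is refused whole. The fingers move at their own pace and stop on an object; "squeeze" is the grip in N (left out, the last holds). Time passes only in rows, so rows that do not move let the fingers close, or fill a call up. It gives the time, the measured TCP pose, the force, the opening and the grip force at its end, in the units of the state.
- robot.get_state(): the state, without advancing time (a new reading comes with each control period).
- robot.get_image(name): name is "side" or "top" or "wrist"; returns a dict with "pixels" (400x640x3 uint8, blue, green, red), "z_map" (400x640 float32, m along the optical axis (not along the pixel's ray), 0 where there is no reading), "camera_matrix" (3x3 intrinsics, pixels), "D" ([k1, k2, p1, p2, k3] as OpenCV has them; the pictures are not rectified), "T" (4x4, takes a point from camera to world coordinates). Camera axes: x right, y down, z forward; pixel columns grow to the right and rows downward; lengths in m; the calibration is good to about 2 mm. A picture is of the moment at which its call begins.
- robot.hand_in(): hands the job in; it is judged then, once.
Trained networks look in a picture, given as the dict that the camera call returned (one of the last four; its "shot" number tells which), for a name from the list of things; names that differ only in an ending like _2 or _b are one class to them, and where a whole thing is asked for, a point or a joint stands for the part that bears it (a point fixed in the world has none). Each returns a list of dicts, best first, with "p" (0 to 1); they miss things now and then, are a little off and sometimes report something else, mostly with a low value. They report only what shows in the picture. A call takes as long as a camera call. They do not tell look-alikes from the thing itself.
- robot.trace(picture, target): "region" (400x640 bool, what is visible of it) and "point" ([row, column] in pixels, amid what is visible of it).
The state is a dict: "time_s": time; "joints": joint angles; "joint_vel": joint speeds; "effort": joint torques, N m; "eef_pos": TCP position; "ee_rot": TCP orientation; "ft_force": force on the tool from outside, world axes, zero at the start; "wrist_torque": the same for the moment, N m; "finger_gap": finger opening in m; "grasp_force": force on a finger pad.
Only numpy, scipy, OpenCV 4.12 (cv2) and the standard library are available. Lean on these libraries where they do the work, as an engineer would, in place of code of your own. Each camera call takes 0.05 s, during which the arm holds its last target. There are 200 camera calls.

## Working session

There is one attempt and no reset: what is moved stays moved. The work goes in short steps, Python scripts to look and compute and a tool call to move; the robot and the scene stay as the last step left them, time stands still between calls to the robot, and variables do not carry over. Pictures are saved under pics/ and viewed, at most 10 in all, crops included, and the job is handed in when it is done.

Besides the shell and the picture viewer there is one more tool, called after "Call:" as name(argument=value, ...), one argument or row to a line, values as JSON. jog_arm: Moves the arm, as the interface text tells. Its arguments: {"type":"object","properties":{"targets":{"type":"array","items":{"type":"array"}},"squeeze":{"type":"number"}},"required":["targets"]}

```bash
mkdir -p pics; cat > h.py <<'E'
import numpy as np, cv2
from cell import robot
def pts(im, mask):
    r,c=np.nonzero(mask&(im["z_map"]>0)); z=im["z_map"][r,c]
    K=np.array(im["camera_matrix"],float);D=np.array(im["D"],float)
    u=cv2.undistortPoints(np.stack([c,r],1).astype(np.float64).reshape(-1,1,2),K,D).reshape(-1,2)
    P=np.c_[u*z[:,None],z]; T=np.array(im["T"])
    return P@T[:3,:3].T+T[:3,3], np.c_[r,c]
E
python3 - <<'E'
from h import *
s=robot.get_state(); print(s["time_s"],s["eef_pos"],s["ee_rot"],s["ft_force"],s["finger_gap"])
ims=[]
for n in("top","side"):
    im=robot.get_image(n); ims.append(im["pixels"])
    for t in("block","heater","round_block","seat"):
        for d in robot.trace(im,t):
            if d["p"]<.2: continue
            P,_=pts(im,d["region"]); hi=P[P[:,2]>np.percentile(P[:,2],90)-.006] if len(P) else P
            print(n,t,round(d["p"],2),d["point"],np.median(hi,0).round(3) if len(P) else '', np.percentile(P[:,2],[2,98]).round(3) if len(P) else '')
    cv2.imwrite(f"pics/{n}0.png",im["pixels"])
E
```

```text
0.0 [0.23275155 0.57978692 0.21406961] [ 1.89754376e-01  9.81831442e-01 -5.24731730e-04 -1.45766289e-04] [ 0.34252821  0.47581091 -0.27466324] 0.09547233655366294
top block 0.95 [234.5, 436.7] [ 0.523 -0.279  0.06 ] [0.004 0.063]
top block 0.86 [126.1, 388.4] [ 0.754 -0.204  0.061] [0.001 0.063]
top block 0.72 [180.1, 401.7] [ 0.637 -0.222  0.061] [0.013 0.063]
top block 0.7 [181.1, 342.8] [ 0.645 -0.102  0.061] [0.003 0.064]
top block 0.69 [287.2, 392.0] [ 0.433 -0.188  0.051] [0.019 0.053]
top heater 0.91 [213.4, 188.0] [0.589 0.186 0.086] [0.038 0.089]
top seat 0.79 [209.2, 186.2] [0.593 0.186 0.074] [0.061 0.076]
side block 0.88 [312.4, 439.2] [ 0.68  -0.348  0.059] [0.005 0.062]
side block 0.87 [242.6, 423.3] [ 0.753 -0.207  0.06 ] [-0.001  0.062]
side block 0.76 [273.8, 384.8] [ 0.636 -0.225  0.06 ] [-0.001  0.062]
side block 0.71 [320.6, 354.2] [ 0.522 -0.282  0.059] [0.001 0.061]
side block 0.6 [234.0, 355.4] [ 0.643 -0.105  0.059] [0.002 0.061]
side heater 0.62 [164.8, 279.9] [0.587 0.166 0.084] [0.01  0.087]
side round_block 0.88 [308.2, 288.2] [ 0.432 -0.193  0.049] [0.004 0.052]
side seat 0.7 [155.0, 281.3] [0.592 0.188 0.072] [0.069 0.074]
```

View pics/top0.png

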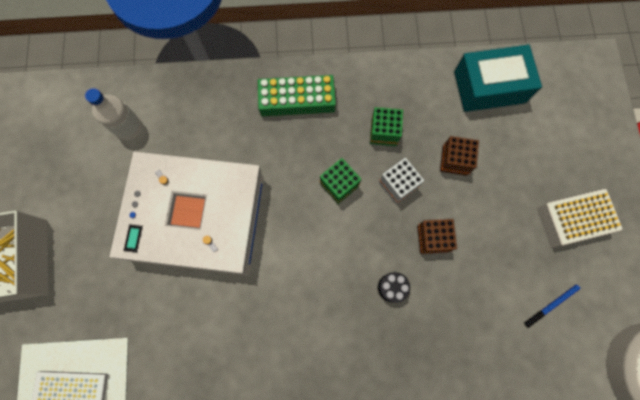

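```bash
python3 -c "
import cv2
i=cv2.imread('pics/side0.png')[210:370,250:490]
cv2.imwrite('pics/sidecrop.png',cv2.resize(i,None,fx=3.2,fy=3.2,interpolation=cv2.INTER_CUBIC))"
```

```text
(no output)
```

View pics/sidecrop.png

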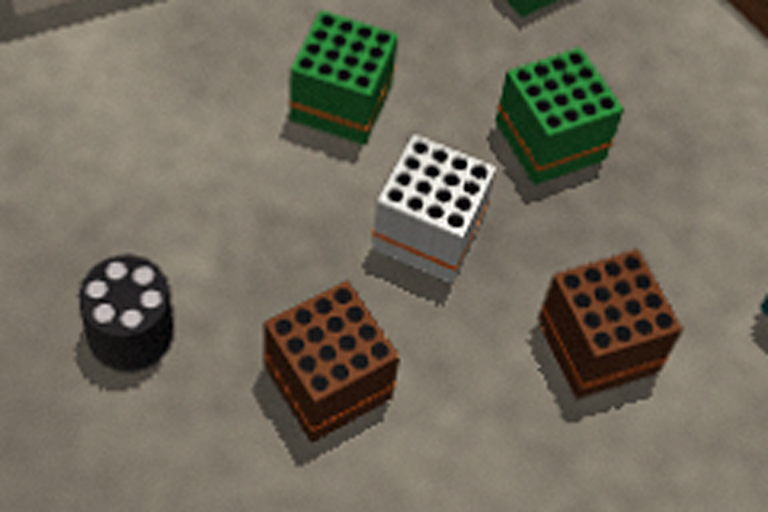

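The top view shows five square blocks: green at (387,125) and (341,180), brown at (460,155) and (438,236), and bare aluminium at (402,179). The enlarged side crop confirms that only the grey-white one with 4x4 holes and an orange band is aluminium, so that one is the target, at about (0.637, -0.223). The round block is at top (394,287), and the heater's well is at (187,210).

```bash
cat > m.py <<'E'
from h import *
def rect(P):
    (c,sz,a)=cv2.minAreaRect((P[:,:2]*1000).astype(np.float32)); return np.round(c,1),np.round(sz,1),round(a,2)
if __name__=="__main__":
  for n in("top","side"):
    im=robot.get_image(n)
    A,rc=pts(im,np.ones((400,640),bool))
    near=lambda x,y,r:np.hypot(A[:,0]-x,A[:,1]-y)<r
    for nm,x,y in(("alu",.637,-.223),("grn",.645,-.103),("brn",.523,-.28),("brn2",.68,-.348),("grn2",.754,-.205)):
        P=A[near(x,y,.055)&(abs(A[:,2]-.060)<.006)]; print(n,nm,rect(P),np.median(P[:,2]).round(4))
    top=A[near(.59,.186,.19)&(abs(A[:,2]-.086)<.005)]; print(n,"heater",rect(top),np.median(top[:,2]).round(4))
    s=A[near(.592,.187,.05)&(abs(A[:,2]-.073)<.005)]; print(n,"seat",rect(s),np.median(s[:,2]).round(4))
    px=im["pixels"].astype(int)[rc[:,0],rc[:,1]]
    red=near(.592,.187,.06)&(px[:,2]-px[:,0]>60)&(A[:,2]>.06)&(A[:,2]<.08); print(n,"copper",rect(A[red]))
    for d in robot.trace(im,"heater")[:1]:
        reg=d["region"][rc[:,0],rc[:,1]]; P=A[reg&(A[:,2]>.081)&(A[:,2]<.09)]; print("heater net",rect(P))
E
python3 m.py
```

```text
top alu (array([ 638.2, -222.6]), array([58. , 59.2]), 32.29) 0.0605
top grn (array([ 645.9, -102.1]), array([58.3, 58.3]), 37.21) 0.0606
top brn (array([ 523.7, -279.8]), array([59. , 58.5]), 89.62) 0.0604
top brn2 (array([ 683.2, -345.3]), array([58.6, 59.4]), 77.16) 0.0603
top grn2 (array([ 754.5, -204.5]), array([58.2, 59.5]), 80.9) 0.0605
top heater (array([594.1, 186.6]), array([242.1, 200.9]), 79.64) 0.086
top seat (array([595.5, 188.6]), array([60.4, 59.8]), 80.01) 0.0737
top copper (array([594.2, 188.6]), array([58.7, 54.7]), 80.02)
heater net (array([594.1, 186.6]), array([242.1, 200.9]), 79.64)
side alu (array([ 637.3, -223.5]), array([59.6, 58.8]), 32.45) 0.0598
side grn (array([ 643.1, -104.3]), array([59.8, 58.3]), 37.01) 0.0587
side brn (array([ 522.2, -280.8]), array([59.3, 58.9]), 89.37) 0.0591
side brn2 (array([ 682.5, -347. ]), array([58.5, 60.3]), 76.71) 0.0594
side grn2 (array([ 754.2, -205.4]), array([60., 59.]), 80.14) 0.0598
side heater (array([592.7, 185.8]), array([248.1, 200.2]), 79.61) 0.0841
side seat (array([595.7, 190.9]), array([54.1, 60.1]), 79.31) 0.0719
side copper (array([595.3, 190.5]), array([53.4, 55.9]), 78.42)
heater net (array([592.6, 186.1]), array([247.9, 198.9]), 79.99)
```

The target is aluminium at (638, -223), with its sides at 32.4°. The well is at about (594, 187), with yaw -10.4°. I'll turn the tool -35.8° and travel there over 30 rows.

Call:
jog_arm(
  targets=[
    [[0,0,-0.0208],[13.5,-26.8,-2],-1],
    [[0,0,-0.0208],[13.5,-26.8,-2],-1],
    [[0,0,-0.0208],[13.5,-26.8,-2],-1],
    [[0,0,-0.0208],[13.5,-26.8,-2],-1],
    [[0,0,-0.0208],[13.5,-26.8,-2],-1],
    [[0,0,-0.0208],[13.5,-26.8,-2],-1],
    [[0,0,-0.0208],[13.5,-26.8,-2],-1],
    [[0,0,-0.0208],[13.5,-26.8,-2],-1],
    [[0,0,-0.0208],[13.5,-26.8,-2],-1],
    [[0,0,-0.0208],[13.5,-26.8,-2],-1],
  ],
  squeeze=40,
)

```text
time_s: 1.53
eef_pos: [0.3683, 0.3107, 0.1948]
ee_rot: [0.291, 0.957, 0.0, 0.0]
ft_force: [-0.2, 0.5, -0.1]
finger_gap: 0.0952
grasp_force: 0.0
```

Call:
jog_arm(
  targets=[
    [[0,0,-0.0208],[13.5,-26.8,-2],-1],
    [[0,0,-0.0208],[13.5,-26.8,-2],-1],
    [[0,0,-0.0208],[13.5,-26.8,-2],-1],
    [[0,0,-0.0208],[13.5,-26.8,-2],-1],
    [[0,0,-0.0208],[13.5,-26.8,-2],-1],
    [[0,0,-0.0208],[13.5,-26.8,-2],-1],
    [[0,0,-0.0208],[13.5,-26.8,-2],-1],
    [[0,0,-0.0208],[13.5,-26.8,-2],-1],
    [[0,0,-0.0208],[13.5,-26.8,-2],-1],
    [[0,0,-0.0208],[13.5,-26.8,-2],-1],
  ],
)

```text
time_s: 2.37
eef_pos: [0.5034, 0.0425, 0.1748]
ee_rot: [0.389, 0.921, 0.0, 0.0]
ft_force: [0.1, -0.3, 0.2]
finger_gap: 0.0948
grasp_force: 0.0
```

Call:
jog_arm(
  targets=[
    [[0,0,-0.0208],[13.5,-26.8,-2],-1],
    [[0,0,-0.0208],[13.5,-26.8,-2],-1],
    [[0,0,-0.0208],[13.5,-26.8,-2],-1],
    [[0,0,-0.0208],[13.5,-26.8,-2],-1],
    [[0,0,-0.0208],[13.5,-26.8,-2],-1],
    [[0,0,-0.0208],[13.5,-26.8,-2],-1],
    [[0,0,-0.0208],[13.5,-26.8,-2],-1],
    [[0,0,-0.0208],[13.5,-26.8,-2],-1],
    [[0,0,-0.0208],[13.5,-26.8,-2],-1],
    [[0,0,-0.0208],[13.5,-26.8,-2],-1],
  ],
)

```text
time_s: 3.2
eef_pos: [0.6383, -0.2254, 0.1545]
ee_rot: [0.482, 0.876, 0.0, 0.0]
ft_force: [-0.3, 0.3, -0.4]
finger_gap: 0.0949
grasp_force: 0.0
```

```bash
cat > st.py <<'E'
from h import *
from scipy.spatial.transform import Rotation as R
s=robot.get_state(); M=R.from_quat(s["ee_rot"]).as_matrix()
print("t",round(s["time_s"],2),"mm",(np.array(s["eef_pos"])*1000).round(1),"yaw_y",np.degrees(np.arctan2(M[1,1],M[0,1])).round(2),"z",M[:,2].round(4),"F",np.round(s["ft_force"],2),"gap",round(s["finger_gap"]*1000,2),"grip",s["grasp_force"],"tq",np.round(s["wrist_torque"],2))
E
python3 st.py; python3 - <<'E'
from m import *
im=robot.get_image("wrist"); cv2.imwrite("pics/w1.png",im["pixels"])
for d in robot.trace(im,"block"):
    P,_=pts(im,d["region"]); P=P[abs(P[:,2]-.06)<.008]
    if len(P)>50: print(round(d["p"],2),d["point"],rect(P),np.median(P[:,2]).round(4))
E
```

```text
t 3.2 mm [ 638.3 -225.4  154.5] yaw_y 32.3 z [ 1.e-04  1.e-04 -1.e+00] F [-0.3   0.3  -0.36] gap 94.91 grip 0.0 tq [-0.04 -0.01  0.02]
0.97 [197.1, 315.0] (array([ 636.7, -223. ]), array([58.1, 57.8]), 32.6) 0.0591
0.93 [318.3, 289.4] (array([ 675.3, -335.8]), array([79.2, 35.9]), 35.69) 0.0591
0.83 [77.0, 403.1] (array([ 644.3, -103. ]), array([58.5, 58. ]), 37.66) 0.0592
0.76 [175.8, 175.9] (array([ 522.3, -280.4]), array([58.8, 58.7]), 89.58) 0.0588
0.56 [229.7, 433.4] (array([ 753.4, -205. ]), array([57.8, 59.5]), 81.32) 0.0593
```

View pics/w1.png

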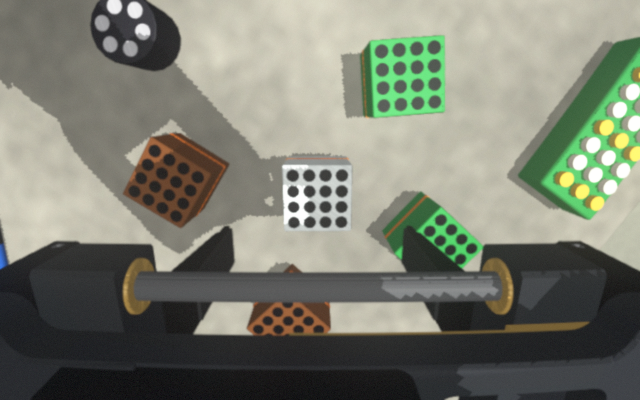

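The wrist view shows the aluminium block centred at (316,195) between the open fingers and aligned with them. The fingers will come down in the clear gaps. I'll shift (-1, +2.4), go down 122 mm and close.

Call:
jog_arm(
  targets=[
    [[0,0,0],[-1,2.4,-15],-1],
    [[0,0,0],[0,0,-18],-1],
    [[0,0,0],[0,0,-18],-1],
    [[0,0,0],[0,0,-18],-1],
    [[0,0,0],[0,0,-15],-1],
    [[0,0,0],[0,0,-12],-1],
    [[0,0,0],[0,0,-10],-1],
    [[0,0,0],[0,0,-8],-1],
    [[0,0,0],[0,0,-6],-1],
    [[0,0,0],[0,0,-2],-1],
  ],
)

```text
time_s: 4.13
eef_pos: [0.6367, -0.2214, 0.032]
ee_rot: [0.482, 0.876, 0.0, -0.0]
ft_force: [-0.2, 0.1, 0.7]
finger_gap: 0.095
grasp_force: 0.0
```

Call:
jog_arm(
  targets=[
    [[0,0,0],[0,0,0],0],
    [[0,0,0],[0,0,0],0.3],
    [[0,0,0],[0,0,0],1],
    [[0,0,0],[0,0,0],1],
    [[0,0,0],[0,0,0],1],
    [[0,0,0],[0,0,0],1],
    [[0,0,0],[0,0,0],1],
    [[0,0,0],[0,0,0],1],
    [[0,0,0],[0,0,0],1],
    [[0,0,0],[0,0,0],1],
  ],
  squeeze=40,
)

```text
time_s: 4.97
eef_pos: [0.6368, -0.2217, 0.0329]
ee_rot: [0.482, 0.876, -0.0, 0.0]
ft_force: [-2.5, -0.4, 4.6]
finger_gap: 0.0577
grasp_force: 40.0
```

```bash
python3 st.py
```

```text
t 4.97 mm [ 636.8 -221.7   32.9] yaw_y 32.37 z [ 1.e-04 -1.e-04 -1.e+00] F [-2.54 -0.42  4.55] gap 57.74 grip 40.00083804130554 tq [-0.14  0.49 -0.02]
```

The block is gripped at 57.7 mm. I'll lift it 130 mm.

Call:
jog_arm(
  targets=[
    [[0,0,0],[0,0,4],1],
    [[0,0,0],[0,0,10],1],
    [[0,0,0],[0,0,18],1],
    [[0,0,0],[0,0,22],1],
    [[0,0,0],[0,0,22],1],
    [[0,0,0],[0,0,20],1],
    [[0,0,0],[0,0,16],1],
    [[0,0,0],[0,0,12],1],
    [[0,0,0],[0,0,6],1],
    [[0,0,0],[0,0,0],1],
  ],
)

```text
time_s: 5.8
eef_pos: [0.6372, -0.2216, 0.1639]
ee_rot: [0.482, 0.876, 0.0, 0.001]
ft_force: [0.2, -0.0, -4.5]
finger_gap: 0.0574
grasp_force: 40.0
```

```bash
python3 st.py
```

```text
t 5.8 mm [ 637.2 -221.6  163.9] yaw_y 32.37 z [ 1.6e-03 -6.0e-04 -1.0e+00] F [ 0.18 -0.05 -4.5 ] gap 57.45 grip 39.99880850315094 tq [-0.05 -0.06  0.02]
```

The block weighs about 4.4 N. I'll carry it to the well: (-43, +408) and a turn of -0.745 over 20 rows.

Call:
jog_arm(
  targets=[
    [[0,0,-0.02],[-1,9,0],1],
    [[0,0,-0.035],[-2,18,0],1],
    [[0,0,-0.045],[-2.5,25,0],1],
    [[0,0,-0.045],[-2.5,25,0],1],
    [[0,0,-0.045],[-2.5,25,0],1],
    [[0,0,-0.045],[-2.5,25,0],1],
    [[0,0,-0.045],[-2.5,25,0],1],
    [[0,0,-0.045],[-2.5,25,0],1],
    [[0,0,-0.045],[-2.5,25,0],1],
    [[0,0,-0.045],[-2.5,25,0],1],
  ],
)

```text
time_s: 6.63
eef_pos: [0.6131, 0.0067, 0.1614]
ee_rot: [0.653, 0.757, -0.001, -0.001]
ft_force: [-0.9, -0.6, -3.8]
finger_gap: 0.0579
grasp_force: 40.0
```

Call:
jog_arm(
  targets=[
    [[0,0,-0.045],[-2.5,25,0],1],
    [[0,0,-0.045],[-2.5,25,0],1],
    [[0,0,-0.045],[-2.5,25,0],1],
    [[0,0,-0.045],[-2.5,25,0],1],
    [[0,0,-0.045],[-2.5,25,0],1],
    [[0,0,-0.045],[-2.5,25,0],1],
    [[0,0,-0.035],[-2,20,0],1],
    [[0,0,-0.025],[-2,11,0],1],
    [[0,0,0],[-0.5,0.5,0],1],
    [[0,0,0],[0,0,0],1],
  ],
)

```text
time_s: 7.47
eef_pos: [0.5938, 0.1873, 0.1616]
ee_rot: [0.767, 0.641, -0.001, -0.0]
ft_force: [-0.1, -1.2, -5.2]
finger_gap: 0.058
grasp_force: 40.0
```

```bash
python3 st.py; python3 - <<'E'
from m import *
for n in("top","side","wrist"):
    im=robot.get_image(n); cv2.imwrite(f"pics/{n}2.png",im["pixels"])
    A,rc=pts(im,np.ones((400,640),bool))
    r=robot.trace(im,"block")
    for d in r:
        P,_=pts(im,d["region"])
        if len(P)<50 or np.hypot(*(np.median(P[:,:2],0)-[.594,.187]))>.08: continue
        t=P[(P[:,2]>.185)&(P[:,2]<.198)]
        print(n,round(d["p"],2),d["point"],np.percentile(P[:,2],[2,50,98]).round(4), rect(t) if len(t)>20 else '',len(t))
    H=A[(np.hypot(A[:,0]-.594,A[:,1]-.187)<.19)&(abs(A[:,2]-.085)<.005)]
    if len(H)>50: print(n,"heater",rect(H))
E
```

```text
t 7.47 mm [593.8 187.3 161.6] yaw_y -10.21 z [-1.5e-03 -5.0e-04 -1.0e+00] F [-0.14 -1.19 -5.24] gap 58.03 grip 39.99894082546234 tq [-0.15  0.07 -0.01]
top 0.87 [202.2, 180.6] [0.132  0.1884 0.1922] (array([593.4, 177.3]), array([40.5, 58.1]), 79.95) 634
top heater (array([592.8, 178.4]), array([225.3, 201. ]), 79.75)
side 0.56 [125.5, 277.5] [0.1329 0.1799 0.1911] (array([594.5, 183.2]), array([60.6, 56.2]), 79.32) 375
side heater (array([593.3, 185.3]), array([245.4, 200.8]), 79.78)
wrist 0.92 [239.6, 316.8] [0.1368 0.1882 0.1897] (array([594.3, 184.9]), array([58.7, 58.4]), 80.0) 9493
wrist heater (array([592.6, 187.9]), array([235.9, 201.4]), 79.67)
```

```bash
python3 - <<'E'
from m import *
for n in("top","side"):
    im=robot.get_image(n); K=np.array(im["camera_matrix"],float);D=np.array(im["D"],float);T=np.array(im["T"])
    g=cv2.imread(f"pics/{n}0.png"); print(n,"cam",T[:3,3].round(2))
    c0=(210,187) if n=="top" else (155,281)
    m=(g.min(2)<140).astype(np.uint8)
    for thr in(130,155,175):
        m=(g.min(2)<thr).astype(np.uint8); k,lab,stt,_=cv2.connectedComponentsWithStats(m,connectivity=4)
        L=lab==lab[c0]; r,c=np.nonzero(L)
        u=cv2.undistortPoints(np.stack([c,r],1).astype(np.float64).reshape(-1,1,2),K,D).reshape(-1,2)
        d=np.c_[u,np.ones(len(u))]@T[:3,:3].T; z=.085; P=T[:3,3]+d*((z-T[2,3])/d[:,2])[:,None]
        print(thr,L.sum(),(c.min(),c.max(),r.min(),r.max()),rect(P))
E
python3 -c "
import cv2,numpy as np
a=cv2.resize(cv2.imread('pics/top0.png')[180:240,155:220],None,fx=6,fy=6)[:360]
b=cv2.resize(cv2.imread('pics/wrist2.png'),(576,360))
a=cv2.resize(a,(220,360)) if a.shape[1]>224 else a
cv2.imwrite('pics/c2.png',np.hstack([a,b]))"
```

```text
top cam [ 0.41 -0.05  0.86]
130 1110 (np.int64(167), np.int64(205), np.int64(193), np.int64(228)) (array([593.4, 186.6]), array([62.5, 61.8]), 79.8)
155 1218 (np.int64(166), np.int64(205), np.int64(192), np.int64(228)) (array([593.6, 186.9]), array([65.4, 64.6]), 79.69)
175 1335 (np.int64(165), np.int64(206), np.int64(191), np.int64(229)) (array([593.6, 186.9]), array([68.3, 68. ]), 79.75)
side cam [ 0.31 -0.56  0.76]
130 382 (np.int64(265), np.int64(292), np.int64(142), np.int64(161)) (array([592.7, 183. ]), array([62.6, 62.5]), 79.09)
155 420 (np.int64(264), np.int64(293), np.int64(140), np.int64(161)) (array([592.2, 183.2]), array([65.4, 63.1]), 79.77)
175 455 (np.int64(263), np.int64(294), np.int64(140), np.int64(161)) (array([593.1, 183.1]), array([67.1, 66.5]), 78.62)
```

View pics/c2.png

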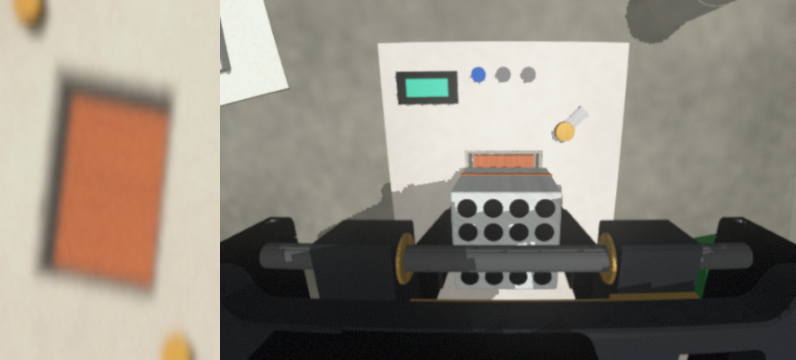

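The crops show the well mouth at top0 about (187,210). In the wrist view the block is above it and laterally aligned. The well is at (593.5, 186.7) and the block at about (593.8, 185.5), so I'll shift (-0.3, +1.2) and lower to just above the rim.

Call:
jog_arm(
  targets=[
    [[0,0,-0.002],[-0.3,1.2,-2],1],
    [[0,0,0],[0,0,-5],1],
    [[0,0,0],[0,0,-7],1],
    [[0,0,0],[0,0,-7],1],
    [[0,0,0],[0,0,-7],1],
    [[0,0,0],[0,0,-5],1],
    [[0,0,0],[0,0,-4],1],
    [[0,0,0],[0,0,-2],1],
    [[0,0,0],[0,0,0],1],
    [[0,0,0],[0,0,0],1],
  ],
)

```text
time_s: 8.7
eef_pos: [0.5941, 0.1882, 0.1237]
ee_rot: [0.768, 0.64, 0.0, 0.0]
ft_force: [-0.3, 0.2, -4.4]
finger_gap: 0.0579
grasp_force: 40.0
```

```bash
python3 st.py; python3 - <<'E'
from m import *
for n in("top","wrist"):
    im=robot.get_image(n)
    for d in robot.trace(im,"block"):
        P,_=pts(im,d["region"])
        if len(P)<50 or np.hypot(*(np.median(P[:,:2],0)-[.594,.187]))>.08: continue
        t=P[(P[:,2]>.142)&(P[:,2]<.158)]
        print(n,round(d["p"],2),np.percentile(P[:,2],[2,50,98]).round(4), rect(t) if len(t)>20 else '',len(t))
E
```

```text
t 8.7 mm [594.1 188.2 123.7] yaw_y -10.43 z [ 2.e-04 -0.e+00 -1.e+00] F [-0.27  0.19 -4.41] gap 57.88 grip 39.9988067150116 tq [-0.08  0.05 -0.03]
top 0.92 [0.0969 0.1505 0.154 ] (array([594.4, 177.4]), array([39.2, 60.4]), 79.39) 584
wrist 0.98 [0.0986 0.1499 0.1513] (array([594.1, 187. ]), array([58.6, 58.2]), 79.83) 9666
```

The wrist camera puts the block at (594.1, 187.0), within 1 mm of the well. I'll enter slowly, stopping above the plate.

Call:
jog_arm(
  targets=[
    [[0,0,0],[-0.4,-0.2,-1.5],1],
    [[0,0,0],[0,0,-1.5],1],
    [[0,0,0],[0,0,-1.5],1],
    [[0,0,0],[0,0,-1.5],1],
    [[0,0,0],[0,0,-1.5],1],
    [[0,0,0],[0,0,-1.5],1],
    [[0,0,0],[0,0,-1.5],1],
    [[0,0,0],[0,0,-1.5],1],
    [[0,0,0],[0,0,-1],1],
    [[0,0,0],[0,0,0],1],
  ],
)

```text
time_s: 9.73
eef_pos: [0.5936, 0.1879, 0.1104]
ee_rot: [0.768, 0.64, -0.0, -0.0]
ft_force: [0.0, 0.4, -4.9]
finger_gap: 0.0574
grasp_force: 40.0
```

```bash
python3 st.py
```

```text
t 9.73 mm [593.6 187.9 110.4] yaw_y -10.43 z [-3.e-04 -1.e-04 -1.e+00] F [ 0.04  0.44 -4.93] gap 57.44 grip 39.99877095222473 tq [-0.11  0.04  0.01]
```

There is no wall contact and the block is 7.5 mm below the rim. I'll go down 9 mm more, which should load the plate to about 6 N.

Call:
jog_arm(
  targets=[
    [[0,0,0],[0,0,-1.2],1],
    [[0,0,0],[0,0,-1.2],1],
    [[0,0,0],[0,0,-1.2],1],
    [[0,0,0],[0,0,-1.2],1],
    [[0,0,0],[0,0,-1.2],1],
    [[0,0,0],[0,0,-1.0],1],
    [[0,0,0],[0,0,-1.0],1],
    [[0,0,0],[0,0,-1.0],1],
    [[0,0,0],[0,0,0],1],
    [[0,0,0],[0,0,0],1],
  ],
)

```text
time_s: 10.57
eef_pos: [0.5937, 0.1879, 0.1019]
ee_rot: [0.768, 0.64, 0.0, 0.0]
ft_force: [-1.8, 0.1, 1.3]
finger_gap: 0.0576
grasp_force: 40.0
```

```bash
python3 st.py
```

```text
t 10.57 mm [593.7 187.9 101.9] yaw_y -10.43 z [ 3.e-04  0.e+00 -1.e+00] F [-1.82  0.12  1.31] gap 57.57 grip 40.00005662441254 tq [-0.14  0.43 -0.02]
```

The plate carries about 5.8 N, which agrees with its sink of 4 mm. I'll press 4.7 mm further for 13 N and ease the sideways load.

Call:
jog_arm(
  targets=[
    [[0,0,0],[-0.4,0,-0.8],1],
    [[0,0,0],[0,0,-0.8],1],
    [[0,0,0],[0,0,-0.8],1],
    [[0,0,0],[0,0,-0.8],1],
    [[0,0,0],[0,0,-0.8],1],
    [[0,0,0],[0,0,-0.7],1],
    [[0,0,0],[0,0,0],1],
    [[0,0,0],[0,0,0],1],
    [[0,0,0],[0,0,0],1],
    [[0,0,0],[0,0,0],1],
  ],
)

```text
time_s: 11.4
eef_pos: [0.5936, 0.188, 0.0976]
ee_rot: [0.768, 0.64, 0.001, 0.0]
ft_force: [-1.0, -0.8, 7.4]
finger_gap: 0.0578
grasp_force: 40.0
```

```bash
python3 st.py; python3 - <<'E'
from m import *
im=robot.get_image("wrist")
for d in robot.trace(im,"block"):
    P,_=pts(im,d["region"]); t=P[(P[:,2]>.11)&(P[:,2]<.135)]
    if len(t)>50: print(round(d["p"],2),rect(t),np.median(t[:,2]).round(4))
im2=robot.get_image("side")["pixels"]
a=cv2.resize(im["pixels"][90:250,220:420],(400,320)); b=cv2.resize(im2[100:200,220:345],(400,320),interpolation=cv2.INTER_CUBIC)
cv2.imwrite("pics/f.png",np.hstack([a,b]))
E
python3 st.py
```

```text
t 11.4 mm [593.6 188.   97.6] yaw_y -10.43 z [ 1.3e-03  2.0e-04 -1.0e+00] F [-1.04 -0.82  7.41] gap 57.83 grip 40.00151038169861 tq [-0.31  0.39  0.01]
0.58 (array([593.5, 186.9]), array([58.3, 58.4]), 79.62) 0.1236
t 11.55 mm [593.6 188.   97.6] yaw_y -10.43 z [ 1.3e-03  2.0e-04 -1.0e+00] F [-1.52 -0.25  7.33] gap 57.86 grip 40.00151753425598 tq [-0.19  0.37 -0.02]
```

View pics/f.png

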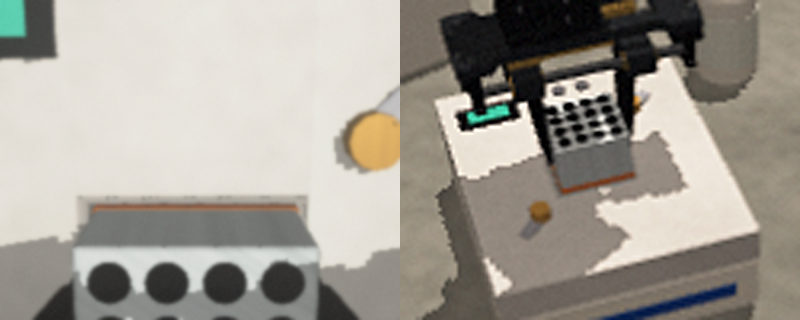

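The crops show the block upright in the well, with the orange band at the rim (left crop about (195,208), right crop about (595,183)). The plate carries about 12 N (7.4 N push plus 4.5 N weight), and the block is within 1 mm of the well centre. It is steady, so I'm handing in.

```bash
python3 -c "
from cell import robot
print(robot.hand_in())"
```

```text
the job is handed in; nothing more can be done
None
```

The aluminium block is upright in the well and the arm is still holding it down at about 12 N, with the rim in the orange band; the round block was never touched, and the job is handed in (no verdict was returned).

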